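Start the missing vise screw in its hidden nut

ROBOT

A 6-joint arm with a two-finger parallel gripper is mounted at the origin on a cart in front of the work surface, level with it; the furniture and walls round the work are solid. World frame = base frame: x ahead of the robot, y to its left, z up, the work surface at z = 0. Lengths are in m, angles in rad, forces in N, time in s.
With the tool pointing down it reaches from about 0.3 to 0.875 m from the base axis. Payload 6.4 kg.
Tool frame: the origin (TCP) lies at the very end of the fingers, on their centre line; the grasp point (between the pads) lies 19 mm behind it; z points along the fingers, y is the line along which they close (so a half turn about z gives the same grasp; the last joint's range is limited). The gripper opens to 85 mm and grips with 20 to 120 N. Pads are 22 mm wide; open, the fingers measure 114 mm over their backs; the gripper's body (76 mm by 85 mm) begins 54 mm behind the grasp point. The pads swing forward as they close: fully open they stand 13 mm farther back than shut.
Start: joints at [-1.366, 0.181, 1.607, -0, 1.354, -0.206], TCP at [0.23, -0.527, 0.231] pointing down, gripper open.
Joint ranges: [-2.99, 2.99], [-0.89, 2.07], [0.3, 2.58], [-1.14, 4.28], [0, 2.63], [-3.12, 3.12]. Speed limits (rad/s): [2.57, 2.57, 3.01, 3.14, 3.14, 3.14].

INTERFACE

Orientations are given as a unit quaternion [w, x, y, z].
In Python, from bench import ctrl gives the robot as it stands.
- The arm moves only by the tool jog_arm, never from a script. Its argument "series" is a list that holds one entry, the list of rows, each a list of 7 numbers: the shift along the tool's x, y, z in mm, then the turn, a rotation vector about the tool's x, y, z in rad, then the finger opening in mm, from 0 to 85.4. In form: [[[tx, ty, tz, rx, ry, rz, gripper], ...]]. A call has exactly 10 rows; each row shifts and turns the commanded pose from where the row before left it, along the tool's axes as they then stand; what a row does not reach is not made up. A row lasts 1/10 s, in which the tool goes at most 50 mm and 8.59 degrees, less where a joint would pass 70% of its speed; a pose out of reach is approached as far as the arm can. A call with a gripper value outside its range is refused whole. The fingers move at their own pace and stop on an object; the grip force is fixed at half the most. Time passes only in rows, so rows that do not move let the fingers close, or fill a call up. It gives the time, the measured TCP pose, the force, the opening and the grip force at its end, in the units of the state.
- ctrl.get_obs(): the state, without advancing time (a new reading comes with each control period).
- ctrl.camera(name): name is "scene" or "top"; returns a dict with "frame" (400x640x3 uint8, blue, green, red), "z_map" (400x640 float32, m along the optical axis (not along the pixel's ray), 0 where there is no reading), "fx", "fy", "cx", "cy" (pixels), "k1" (the pictures are not rectified: a ray, as slopes to the right and down, at radius r is drawn at 1 + k1 r^2 times it, then the intrinsics apply), "xyz" and "rotation" of the camera in the world. Camera axes: x right, y down, z forward; pixel columns grow to the right and rows downward; lengths in m; the calibration is good to about 2 mm. A picture is of the moment at which its call begins.
- ctrl.hand_in(): hands the job in; it is judged then, once.
The state is a dict: "time_s": time; "q": joint angles; "dq": joint speeds; "joint_efforts": joint torques, N m; "eef_pos": TCP position; "eef_rot": TCP orientation; "wrist_force": force on the tool from outside, world axes, zero at the start; "torque": the same for the moment, N m; "opening": opening from 0.0 (shut) to 1.0 (fully open); "grasp_force": force on a finger pad.
Only numpy, scipy, OpenCV 4.12 (cv2) and the standard library are available. Lean on these libraries where they do the work, as an engineer would, in place of code of your own. Each camera call takes 0.05 s, during which the arm holds its last target. There are 200 camera calls.

TASK

The twin-screw vise lies on its back and one of its two screws is still out, parked upright in the bored block. Lower it into the empty bore and, keeping hold of it so that it does not drop and nick the thread, find the hidden nut at the bottom by feel; once its nose is in the nut, start the thread without forcing it and run it clockwise until the flange rests on the wood like the other one, just snug. Leave the glue bottle and the jar alone.

Things in the scene. Friction and masses are not known exactly. Their poses are not given: they have to be found in the camera images.
- vise_screw: Loose vise screw, 0.4 kg, 144 mm tall, upright, nose down, parked in screw_block with its nose on the bench. Origin: centre of the nose's flat end; z along its axis to the knob. From below: smooth pilot nose 15 mm across, 10 mm long; thread 22 mm across up to 70 mm; shank 21 mm across up to the flange at 96 mm; neck; knob from 112 to 144 mm.
- screw_thread (a point): Where the loose screw's thread begins, on its axis, 10 mm above the end of the nose. Coarse right-hand thread with two starts: ridges 7 mm apart, one full turn clockwise (seen from above) in the nut draws the screw down 14 mm; steep but it stays where it is left.
- screw_knob (a point): Middle of the loose screw's knob (black, octagonal, 40 mm over its flats, 32 mm high), on its axis, 128 mm above the end of the nose: the place to grip. The screw's own x axis is square to one of the eight upright flats (each 16 mm wide), so there is a flat every 45 degrees.
- screw_flange (a point): Centre of the underside of the loose screw's steel flange (52 mm across, 6 mm thick), on its axis, 96 mm above the end of the nose.
- screw_block: Fixed pine block 74 x 90 x 58 mm with a 26 mm upright hole through its middle, in which the screw is parked; origin under its centre, on the bench.
- vise: Wooden twin-screw bench vise lying on its back, fixed: rear jaw 100 x 380 x 58 mm below, cork lining, front jaw 100 x 320 x 50 mm above; upper face at 110 mm. Origin under its centre, on the bench; y along the jaws. One screw is already home at y = +100 mm (its knob stands 48 mm above the face); the empty bore is at y = -100 mm.
- bore_mouth (a point): Centre of the mouth of the empty bore in the vise's upper face. The bore is upright, 36 mm wide and 74 mm deep down to a captive brass nut. Contact forces between screw and vise of 50 N in all (they add up when it wedges; 10 N at the wrist is plenty) spoil the thread before the flange is down; over 200 N once it is down is overtight (0.2 N m at the knob is snug).
- bore_floor (a point): Point on the bore's axis level with the nut's upper face, 74 mm below bore_mouth. The nut (least opening 19 mm) was bedded off centre in an oversize mortise: its centre lies 5.6 mm off this point, in a direction that differs every time and cannot be measured from outside; its two thread starts point any way too. It does not move or turn.
- nut_depth (a point): Point on the bore's axis 22 mm below the nut's face, where the nose's end is when the flange is home. Off the hole the nose stops on the nut's flat face or ridges, 0 to 8 mm below the nut's face; over the hole (within 1.5 to 2 mm) it goes in and the threads meet when its end is 10 to 18 mm below the face. From there only turning clockwise takes it down.
- glue_bottle: Orange glue bottle 45 x 64 x 188 mm, loose bystander, origin under its centre
- jar_nails: Glass jar with lid, 63 mm across, 99 mm tall, loose bystander, origin under its centre
Mind the look-alikes: they are no part of the job. Of the things that look like the vise_screw, take the one that is nearest to the robot's base at the start.

How it is judged:
By the outcome, as a careful person would: the job done as asked, in the order asked, and still so for the second after the job is handed in, with the robot touching nothing.
It also fails if it takes over 72 s, if anything falls off the work surface, if the arm or the gripper's body presses on something with over 40 N, if the wrist force passes 120 N, or if a joint passes its speed limit or range.

## Working session

There is one attempt and no reset: what is moved stays moved. The work goes in short steps, Python scripts to look and compute and a tool call to move; the robot and the scene stay as the last step left them, time stands still between calls to the robot, and variables do not carry over. Pictures are saved under pics/ and viewed, at most 10 in all, crops included, and the job is handed in when it is done.

Besides the shell and the picture viewer there is one more tool, called after "Request:" in YAML: its name, and indented under it one key for each argument. jog_arm: Moves the arm, as the interface text tells. Its arguments: {"type":"object","properties":{"series":{"type":"array"}},"required":["series"]}

```bash
mkdir -p pics
python3 - <<'E'
from bench import ctrl
import cv2,numpy as np
print(ctrl.get_obs())
for n in("top","scene"):
    c=ctrl.camera(n); cv2.imwrite(f"pics/{n}0.png",c["frame"]); np.savez(f"{n}0.npz",**c)
    print(n,{k:v for k,v in c.items() if k not in("frame","z_map")})
E
```

```text
{'time_s': 0.0, 'q': array([-1.36632162e+00,  1.81577196e-01,  1.60798913e+00, -7.27840816e-06,
        1.35383609e+00, -2.06305995e-01]), 'dq': array([-6.00965416e-04, -4.60234491e-05, -1.32683048e-04,  1.52997553e-03,
       -1.86546920e-03,  2.07436044e-04]), 'joint_efforts': array([ 8.10202237e-04, -4.44867110e+01, -3.51334405e+01, -3.73658859e-04,
        8.96408572e-03,  9.52143921e-06]), 'eef_pos': array([ 0.22950705, -0.52660271,  0.23037297]), 'eef_rot': array([-9.04883066e-04,  9.78980886e-01,  2.03950008e-01, -2.72462761e-06]), 'wrist_force': array([ 0.40315288, -0.08521783,  0.69024624]), 'torque': array([-0.00745725, -0.01558117,  0.00861441]), 'grasp_force': 0.0, 'opening': 1.0004574228059917}
top {'fx': 405.91491450874634, 'fy': 405.91491450874634, 'cx': 323.81161341989286, 'cy': 204.89931141762474, 'k1': -0.053369666386732545, 'xyz': array([ 0.41657178, -0.23452431,  1.54722202]), 'rotation': array([ 0.03891656, -0.69624452,  0.7158222 , -0.03643683])}
scene {'fx': 396.9863815769448, 'fy': 396.9863815769448, 'cx': 321.4321654347556, 'cy': 195.68639303783456, 'k1': -0.05570414774824482, 'xyz': array([ 0.09352022, -1.01535024,  0.7096013 ]), 'rotation': array([-0.45271413,  0.85343875, -0.22278237,  0.13061484])}
```

View pics/top0.png

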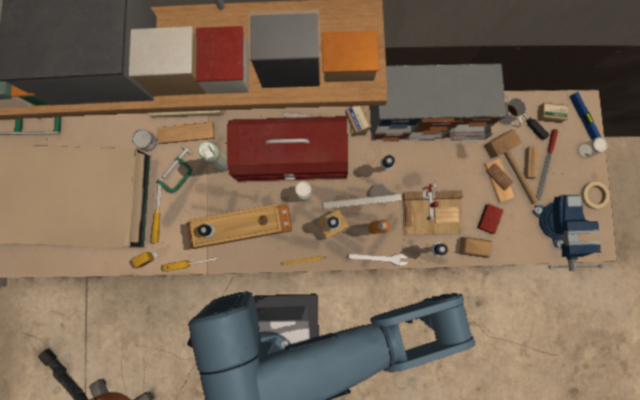

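View pics/scene0.png

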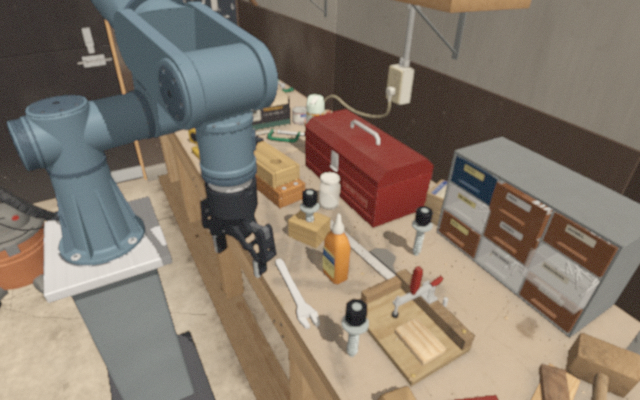

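```bash
cat > h.py <<'E'
import numpy as np,cv2
from scipy.spatial.transform import Rotation as R
def cam(c):
    q=c["rotation"]; return R.from_quat([q[1],q[2],q[3],q[0]]).as_matrix(),np.array(c["xyz"])
def rays(c,uv):
    uv=np.atleast_2d(uv).astype(float)
    d=np.stack([(uv[:,0]-c["cx"])/c["fx"],(uv[:,1]-c["cy"])/c["fy"]],1); s=d.copy()
    for _ in range(20): s=d/(1+c["k1"]*(s**2).sum(1,keepdims=True))
    M,p=cam(c); return p,np.c_[s,np.ones(len(s))]@M.T
def plane(c,uv,z):
    p,r=rays(c,uv); return p+r*((z-p[2])/r[:,2:3])
def proj(c,P):
    M,p=cam(c); x=(np.atleast_2d(P)-p)@M; s=x[:,:2]/x[:,2:]; s=s*(1+c["k1"]*(s**2).sum(1,keepdims=True))
    return s*[c["fx"],c["fy"]]+[c["cx"],c["cy"]]
E
python3 - <<'E'
from h import *
c=np.load("top0.npz"); f=c["frame"]; z=c["z_map"]
cv2.imwrite("pics/crop1.png",cv2.resize(f[140:260,180:400],None,fx=3.6,fy=3.6,interpolation=cv2.INTER_CUBIC))
# height map
uu,vv=np.meshgrid(np.arange(640),np.arange(400)); p,r=rays(c,np.c_[uu.ravel(),vv.ravel()])
P=(p+r*z.reshape(-1,1)).reshape(400,640,3); np.save("P.npy",P)
def comp(m,name):
    n,l,s,ce=cv2.connectedComponentsWithStats(m.astype(np.uint8))
    for i in range(1,n):
        if s[i,4]>15 and 180<ce[i,0]<460 and 140<ce[i,1]<265: 
            hz=P[l==i]; print(name,s[i],ce[i].round(2),hz.mean(0).round(4),np.median(hz[:,2]).round(4))
g=f.max(2)
comp((g<60),"dark")
comp((P[...,2]>0.13)&(P[...,2]<0.17),"h>.13")
h=P[...,2]; b=(h>.1)&(h<.12); comp(b,"vise110")
print((P[210:232:2,250:278:2,2]*1000).astype(int))
E
```

```text
dark [382 156  12  11  58] [386.78 162.16] [ 0.7131 -0.4583  0.1383] 0.1413
dark [183 163   9  12  50] [187.72 168.08] [0.7387 0.2909 0.0138] 0.0138
dark [237 175  13   2  22] [243.   175.41] [0.6835 0.0544 0.1199] 0.1266
dark [246 178  22   2  31] [256.35 178.29] [0.6749 0.0105 0.1014] 0.0555
dark [328 217  10  10  42] [332.14 222.26] [ 0.5056 -0.2588  0.1437] 0.1437
dark [198 225  13  11  82] [204.17 230.16] [0.4895 0.1826 0.1566] 0.1576
dark [434 245  10   9  50] [437.4  249.02] [ 0.4029 -0.6135  0.1645] 0.1417
h>.13 [208 148  16  18  76] [217.32 159.16] [0.7384 0.1387 0.1514] 0.1522
h>.13 [383 155  12  12 103] [388.27 160.51] [ 0.7178 -0.4631  0.1429] 0.1433
h>.13 [228 165 120  11 777] [289.18 170.37] [ 0.6894 -0.1145  0.1579] 0.1606
h>.13 [432 201   7   6  34] [434.94 203.35] [ 0.5609 -0.6179  0.1487] 0.1497
h>.13 [327 216  12  12 112] [332.5 221.5] [ 0.5082 -0.2602  0.1435] 0.1435
h>.13 [374 221  14  10  82] [380.13 225.29] [ 0.4902 -0.424   0.1474] 0.1496
h>.13 [198 224  14  12 137] [204.23 229.35] [0.4924 0.1829 0.155 ] 0.1571
h>.13 [435 243  14  12 123] [441.49 248.71] [ 0.4
[... 918 characters left out ...]
] [435.36 248.74] [ 0.4037 -0.6226  0.1047] 0.1026
[[109 113 110 109 111 109 110 106 110 112 112 108 109 107]
 [110 107 112 108 107 107 109 113 110 109 111 104 112 105]
 [112 108 112 111 105 110 110 106 113 110 114 108 110 104]
 [104 110 115 109 107  87  60  50 109 112 111 108 112 110]
 [111 108 109 105  90  56  34  26  41 103 113 105 104 110]
 [110 107 112 109  82  41   1   0  -3 109 109 107 116 109]
 [108 110 109 116  94  35  22   2  37 109 106 105 114 115]
 [109 108 109 106 107  78  37  38 108  55 109 107 106 109]
 [110 105 111 112 111 103 110 108 108 110 107 109 106 103]
 [110 113 106 108 110 112 113 110 103 114 105 113 111 106]
 [110 107 114 107 109 110 107 108 108 112 107 110 108 114]]
```

View pics/crop1.png

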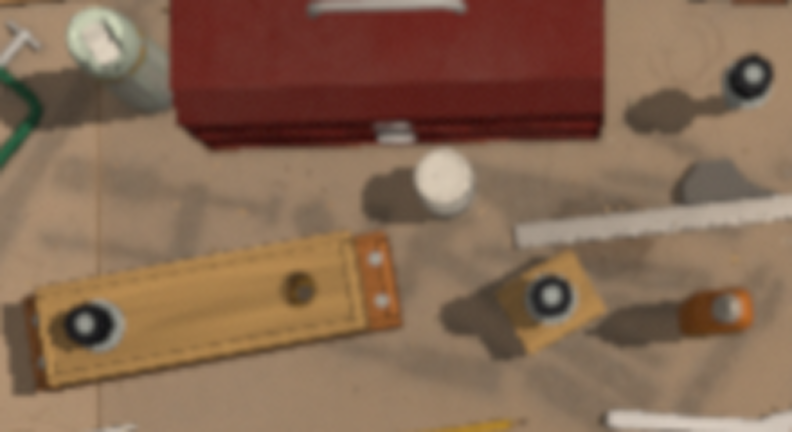

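Run:
```python
from h import *
c=np.load("top0.npz"); f=c["frame"]; P=np.load("P.npy"); h=P[...,2]
s=np.load("scene0.npz")
a=cv2.resize(s["frame"][130:250,240:350],None,fx=4.5,fy=4.5,interpolation=cv2.INTER_CUBIC)
b=cv2.resize(f[212:232,322:344],None,fx=13,fy=13,interpolation=cv2.INTER_CUBIC)
o=np.zeros((540,495+290,3),np.uint8); o[:a.shape[0],:495]=a; o[:260,495:495+286]=b; 
cv2.imwrite("pics/crop2.png",o)
# vise: front-jaw top mask (yellow wood), rectangle on z=.11
m=((h>.1)&(h<.12)).astype(np.uint8); n,l,st,ce=cv2.connectedComponentsWithStats(m)
i=1+np.argmax([st[k,4] if 200<ce[k,0]<270 and ce[k,1]>200 else 0 for k in range(1,n)])
ct=max(cv2.findContours((l==i).astype(np.uint8),cv2.RETR_EXTERNAL,cv2.CHAIN_APPROX_NONE)[0],key=cv2.contourArea)
W=plane(c,ct[:,0,:],.11)[:,:2]; rc=cv2.minAreaRect((W*1000).astype(np.float32)); print("rect",rc); print(cv2.boxPoints(rc))
# bore: bright drop
g=f.astype(float).mean(2); sub=g[208:234,248:280]; bg=np.median(sub); w=np.clip(bg-sub-15,0,None); print(sub.astype(int)[4:22,6:26], bg)
v,u=np.mgrid[208:234,248:280]; m=(w>0)
n,l,st,ce=cv2.connectedComponentsWithStats(m.astype(np.uint8)); k=1+np.argmax(st[1:,4]); print(st[k],ce[k]+[248,208],plane(c,ce[k]+[248,208],.11))
for nm,uv,z in(("knob",(332.5,221.5),.144),("home",(204.23,229.35),.158)): print(nm,plane(c,uv,z))
B=plane(c,ce[k]+[248,208],.11)
print("scene bore",proj(s,B),"knob",proj(s,[.5082,-.2602,.144]))
K=plane(c,(332.5,221.5),.144)[0]; print(np.hypot(*(B[0]-plane(c,(204.23,229.35),.158)[0])[:2]))
```

```text
rect ((507.78924560546875, 87.10637664794922), (101.17262268066406, 319.36285400390625), 9.055572509765625)
[[432.7008   236.83565 ]
 [482.96606  -78.5467  ]
 [582.8777   -62.622894]
 [532.6124   252.75946 ]]
[[126 127 127 127 129 128 128 129 128 128 128 127 127 127 127 127 127 126
  126 125]
 [131 131 130 131 130 131 131 130 129 130 129 129 128 127 126 125 125 123
  122 121]
 [131 132 131 130 130 130 128 123 120 119 121 122 122 122 121 118 118 118
  118 117]
 [130 129 128 126 125 118 109  98  93  92  97 105 111 115 116 116 115 116
  116 116]
 [123 123 122 119 113 100  83  68  61  62  69  81  97 109 114 117 117 117
  116 115]
 [120 119 120 115 103  85  65  53  52  57  62  70  84 103 114 116 116 116
  116 115]
 [121 120 119 113  98  78  61  51  55  62  67  70  78  95 110 116 116 117
  116 117]
 [121 120 117 107  91  77  62  53  59  65  69  70  74  90 106 115 116 116
  115 115]
 [119 118 115 103  89  76  63  59  66  68  68  68  72  85 103 114 116 115
  115 115]
 [117 116 113 103  90  77  65  65  69  70  68  69  73  90 106 115 117 118
  120 119]
 [114 115 113 108  95  81  65  62  65  68
[... 224 characters left out ...]
126 126 125 120 112 105 103 103 109 115 122 125 125 125 125 125
  124 123]
 [127 129 128 128 129 128 124 122 119 119 120 122 122 123 123 122 122 121
  121 121]
 [129 128 128 127 126 125 126 124 123 122 121 121 121 121 120 120 119 119
  118 117]
 [126 126 125 124 124 123 123 121 121 120 119 118 117 117 117 116 114 113
  115 115]
 [124 124 122 121 120 119 119 117 117 116 115 113 113 113 115 115 112 108
  110 115]] 118.66666666666667
[10  7 10 11 86] [262.5        219.79069767] [[ 0.52333221 -0.0122982   0.11      ]]
knob [[ 0.50818986 -0.26014196  0.144     ]]
home [[0.49222384 0.18203645 0.158     ]]
scene bore [[276.29883321 161.35367867]] knob [[310.21808256 192.09156755]]
0.196808753445947
```

View pics/crop2.png

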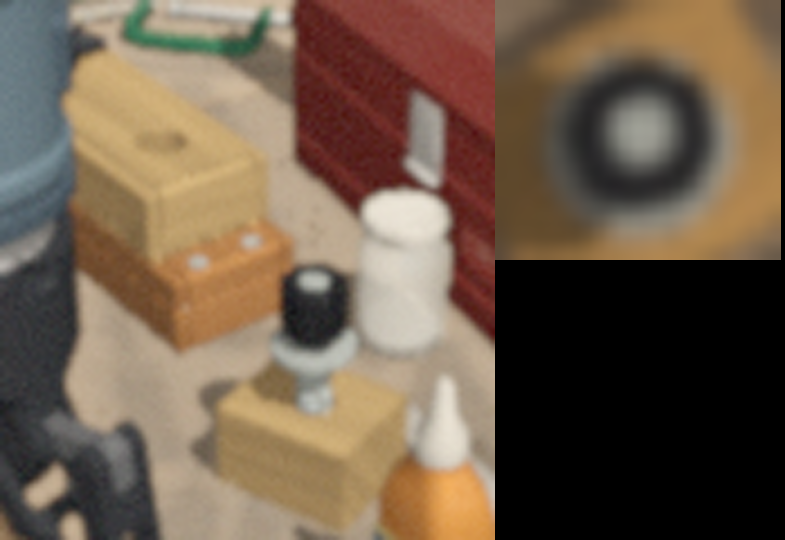

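Request:
jog_arm:
  series:
    - [[36, -13.3, 0, 0, 0, 0, 85], [36, -13.3, 0, 0, 0, 0, 85], [36, -13.3, 0, 0, 0, 0, 85], [36, -13.3, 0, 0, 0, 0, 85], [36, -13.3, 0, 0, 0, 0, 85], [36, -13.3, 0, 0, 0, 0, 85], [36, -13.3, 0, 0, 0, 0, 85], [36, -13.3, 0, 0, 0, 0, 85], [36, -13.3, 0, 0, 0, 0, 85], [36, -13.3, 0, 0, 0, 0, 85]]

```text
time_s: 1.1
eef_pos: [0.5073, -0.26, 0.2309]
eef_rot: [-0.0, 0.979, 0.204, -0.0]
wrist_force: [0.2, -0.9, 0.6]
opening: 0.994
grasp_force: 0.0
```

Request:
jog_arm:
  series:
    - [[0, 0, 0, 0, 0, -0.149, 85], [0, 0, 0, 0, 0, -0.149, 85], [0, 0, 0, 0, 0, -0.149, 85], [0, 0, 0, 0, 0, -0.149, 85], [0, 0, 0, 0, 0, -0.149, 85], [0, 0, 0, 0, 0, -0.149, 85], [0, 0, 0, 0, 0, -0.149, 85], [0, 0, 0, 0, 0, -0.149, 85], [0, 0, 0, 0, 0, -0.149, 85], [0, 0, 0, 0, 0, -0.149, 85]]

```text
time_s: 2.1
eef_pos: [0.5063, -0.2613, 0.2308]
eef_rot: [-0.001, 0.579, 0.815, 0.0]
wrist_force: [0.8, -0.9, 0.7]
opening: 0.994
grasp_force: 0.0
```

Request:
jog_arm:
  series:
    - [[0, 0, 0, 0, 0, -0.149, 85], [0, 0, 0, 0, 0, -0.149, 85], [0, 0, 0, 0, 0, -0.149, 85], [0, 0, 0, 0, 0, -0.149, 85], [0, 0, 0, 0, 0, -0.149, 85], [0, 0, 0, 0, 0, -0.149, 85], [0, 0, 0, 0, 0, -0.149, 85], [0, 0, 0, 0, 0, -0.149, 85], [0, 0, 0, 0, 0, -0.149, 85], [0, 0, 0, 0, 0, 0, 85]]

```text
time_s: 3.1
eef_pos: [0.5063, -0.2613, 0.2308]
eef_rot: [-0.0, -0.051, 0.999, 0.0]
wrist_force: [-0.1, 0.6, 1.3]
opening: 0.991
grasp_force: 0.0
```

```bash
cat > st.py <<'E'
from h import *
from bench import ctrl
import sys
o=ctrl.get_obs(); q=o["eef_rot"]; M=R.from_quat([q[1],q[2],q[3],q[0]]).as_matrix()
print("t",round(o["time_s"],2),"q",o["q"].round(3),"p",(o["eef_pos"]*1000).round(2),"F",o["wrist_force"].round(2),"T",o["torque"].round(3),"op",round(o["opening"]*85.4,2),"g",round(o["grasp_force"],1))
print("yaw",np.degrees(np.arctan2(M[1,0],M[0,0])).round(2),"tool z",M[:,2].round(4))
if len(sys.argv)>3:
    d=np.array([float(a) for a in sys.argv[1:4]])-o["eef_pos"]*1000; print("d tool mm",(M.T@d).round(2))
E
python3 st.py 508.5 -260.2 109
```

```text
t 3.1 q [-0.685  0.17   1.62  -0.     1.352 -2.357] p [ 506.33 -261.27  230.79] F [-0.07  0.55  1.34] T [ 0.016 -0.012 -0.025] op 84.63 g 0.0
yaw -174.18 tool z [-8.e-04  6.e-04 -1.e+00]
d tool mm [ -2.36   0.76 121.79]
```

Request:
jog_arm:
  series:
    - [[-2.4, 0.8, 0, 0, 0, 0, 85], [0, 0, 25, 0, 0, 0, 85], [0, 0, 25, 0, 0, 0, 85], [0, 0, 25, 0, 0, 0, 85], [0, 0, 25, 0, 0, 0, 85], [0, 0, 21, 0, 0, 0, 85], [0, 0, 0, 0, 0, 0, 85], [0, 0, 0, 0, 0, 0, 60], [0, 0, 0, 0, 0, 0, 50], [0, 0, 0, 0, 0, 0, 46]]

```text
time_s: 4.1
eef_pos: [0.5098, -0.2611, 0.1119]
eef_rot: [0.001, -0.05, 0.999, -0.001]
wrist_force: [-0.1, -0.4, 0.1]
opening: 0.541
grasp_force: 0.0
```

```bash
python3 st.py 508.5 -260.2 109
python3 - <<'E'
from bench import ctrl
import cv2,numpy as np
c=ctrl.camera("scene")
cv2.imwrite("pics/s1.png",cv2.resize(c["frame"][130:250,240:370],None,fx=4.5,fy=4.5,interpolation=cv2.INTER_CUBIC))
E
```

```text
t 4.1 q [-0.68   0.309  1.711  0.     1.12  -2.351] p [ 509.77 -261.07  111.86] F [-0.05 -0.41  0.12] T [ 0.036  0.031 -0.037] op 46.2 g 0.0
yaw -174.29 tool z [ 0.0021 -0.0017 -1.    ]
d tool mm [1.18 1.   2.86]
```

View pics/s1.png

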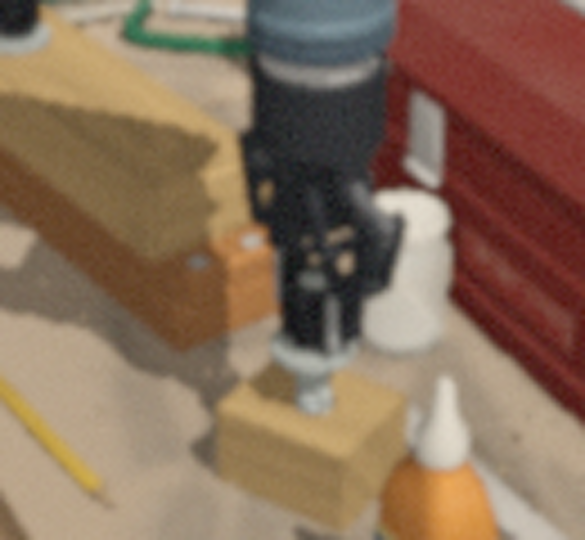

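Request:
jog_arm:
  series:
    - [[1, 0.5, 1.5, 0, 0, 0, 46], [0, 0, 0, 0, 0, 0, 43], [0, 0, 0, 0, 0, 0, 40], [0, 0, 0, 0, 0, 0, 36], [0, 0, 0, 0, 0, 0, 30], [0, 0, 0, 0, 0, 0, 30], [0, 0, 0, 0, 0, 0, 30], [0, 0, 0, 0, 0, 0, 30], [0, 0, 0, 0, 0, 0, 30], [0, 0, 0, 0, 0, 0, 30]]

```text
time_s: 5.15
eef_pos: [0.5082, -0.2602, 0.1094]
eef_rot: [0.0, -0.05, 0.999, -0.0]
wrist_force: [-0.8, 0.5, 5.3]
opening: 0.481
grasp_force: 59.9
```

```bash
python3 st.py 508.5 -260.2 109
```

```text
t 5.15 q [-0.681  0.31   1.715  0.     1.116 -2.352] p [ 508.16 -260.23  109.36] F [-0.76  0.5   5.3 ] T [0.268 0.119 0.003] op 41.09 g 59.9
yaw -174.26 tool z [ 7.e-04 -4.e-04 -1.e+00]
d tool mm [-0.34 -0.01  0.36]
```

Request:
jog_arm:
  series:
    - [[0, 0, -8, 0, 0, 0, 30], [0, 0, -12, 0, 0, 0, 30], [0, 0, -15, 0, 0, 0, 30], [0, 0, -18, 0, 0, 0, 30], [0, 0, -18, 0, 0, 0, 30], [0, 0, -18, 0, 0, 0, 30], [0, 0, -18, 0, 0, 0, 30], [0, 0, -12, 0, 0, 0, 30], [0, 0, -8, 0, 0, 0, 30], [0, 0, -4, 0, 0, 0, 30]]

```text
time_s: 6.15
eef_pos: [0.508, -0.2602, 0.2407]
eef_rot: [0.0, -0.05, 0.999, -0.0]
wrist_force: [0.8, 0.3, -4.4]
opening: 0.482
grasp_force: 61.1
```

```bash
python3 st.py 523.4 -11.8 234
```

```text
t 6.15 q [-0.681  0.163  1.609 -0.     1.369 -2.352] p [ 507.98 -260.16  240.73] F [ 0.78  0.28 -4.45] T [-0.017  0.051 -0.077] op 41.19 g 61.1
yaw -174.26 tool z [ 7.e-04 -6.e-04 -1.e+00]
d tool mm [-40.19 245.57   6.59]
```

Request:
jog_arm:
  series:
    - [[-2, 12, 0, 0, 0, 0, 30], [-4, 24, 0, 0, 0, 0, 30], [-5, 31, 0, 0, 0, 0, 30], [-5, 31, 0, 0, 0, 0, 30], [-5, 31, 0, 0, 0, 0, 30], [-5, 31, 0, 0, 0, 0, 30], [-5, 31, 0, 0, 0, 0, 30], [-4, 27, 0, 0, 0, 0, 30], [-3, 18, 0, 0, 0, 0, 30], [-2, 9, 0, 0, 0, 0, 30]]

```text
time_s: 7.15
eef_pos: [0.5222, -0.0097, 0.2388]
eef_rot: [-0.001, -0.051, 0.999, 0.001]
wrist_force: [0.6, 1.0, -3.4]
opening: 0.48
grasp_force: 61.3
```

Request:
jog_arm:
  series:
    - [[0, 0, 0, 0, 0, -0.14, 30], [0, 0, 0, 0, 0, -0.14, 30], [0, 0, 0, 0, 0, -0.14, 30], [0, 0, 0, 0, 0, -0.14, 30], [0, 0, 0, 0, 0, -0.14, 30], [0, 0, 0, 0, 0, -0.14, 30], [0, 0, 0, 0, 0, -0.14, 30], [0, 0, 0, 0, 0, -0.05, 30], [0, 0, 0, 0, 0, 0, 30], [0, 0, 0, 0, 0, 0, 30]]

```text
time_s: 8.15
eef_pos: [0.5228, -0.0123, 0.2393]
eef_rot: [-0.0, -0.535, 0.845, 0.0]
wrist_force: [-0.6, -0.1, -3.9]
opening: 0.482
grasp_force: 61.3
```

```bash
python3 st.py 523.4 -11.8 234
python3 - <<'E'
from h import *
from bench import ctrl
c=ctrl.camera("scene"); np.savez("s2.npz",**c)
p=ctrl.get_obs()["eef_pos"]; print(proj(c,[p,p-[0,0,.109],[.5234,-.0118,.11]]))
cv2.imwrite("pics/s2.png",cv2.resize(c["frame"][90:200,220:350],None,fx=5,fy=5,interpolation=cv2.INTER_CUBIC))
E
```

```text
t 8.15 q [-0.251  0.057  1.727 -0.     1.358 -2.95 ] p [522.84 -12.3  239.33] F [-0.55 -0.15 -3.9 ] T [-0.051 -0.021 -0.009] op 41.18 g 61.3
yaw -115.35 tool z [-9.e-04  2.e-04 -1.e+00]
d tool mm [-0.69 -0.3   5.32]
[[274.38566905 122.6119783 ]
 [275.90744305 155.55054696]
 [276.25208423 161.28015051]]
```

View pics/s2.png

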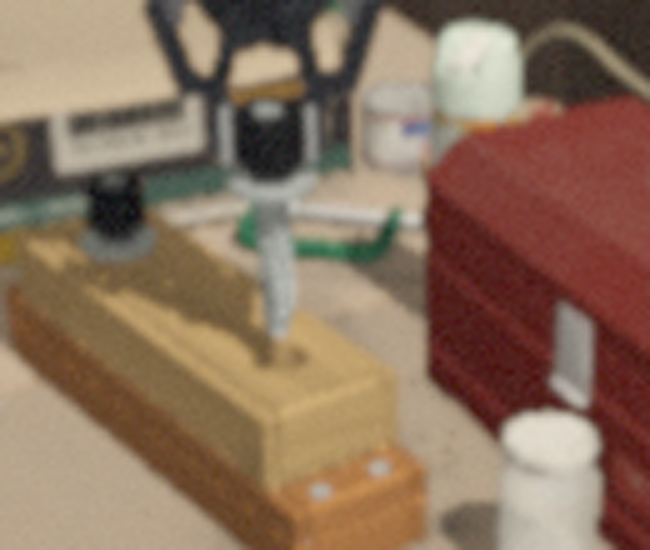

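Request:
jog_arm:
  series:
    - [[-0.7, -0.3, 4, 0, 0, 0, 30], [0, 0, 10, 0, 0, 0, 30], [0, 0, 12, 0, 0, 0, 30], [0, 0, 12, 0, 0, 0, 30], [0, 0, 12, 0, 0, 0, 30], [0, 0, 12, 0, 0, 0, 30], [0, 0, 12, 0, 0, 0, 30], [0, 0, 8, 0, 0, 0, 30], [0, 0, 3, 0, 0, 0, 30], [0, 0, 0, 0, 0, 0, 30]]

```text
time_s: 9.2
eef_pos: [0.5235, -0.0117, 0.1543]
eef_rot: [-0.0, -0.535, 0.845, 0.0]
wrist_force: [-0.5, 0.8, -3.8]
opening: 0.479
grasp_force: 61.3
```

```bash
python3 st.py 523.4 -11.8 145.4
```

```text
t 9.2 q [-0.249  0.152  1.806 -0.     1.185 -2.95 ] p [523.52 -11.71 154.34] F [-0.51  0.76 -3.82] T [ 0.011 -0.006  0.037] op 40.93 g 61.3
yaw -115.25 tool z [-7.e-04  2.e-04 -1.e+00]
d tool mm [0.13 0.06 8.94]
```

Request:
jog_arm:
  series:
    - [[0, 0, 4, 0, 0, 0, 30], [0, 0, 3, 0, 0, 0, 30], [0, 0, 1, 0, 0, 0, 30], [0, 0, 0.5, 0, 0, 0, 30], [0, 0, 0.5, 0, 0, 0, 30], [0, 0, 0.5, 0, 0, 0, 30], [0, 0, 0.5, 0, 0, 0, 30], [0, 0, 0, 0, 0, 0, 30], [0, 0, 0, 0, 0, 0, 30], [0, 0, 0, 0, 0, 0, 30]]

```text
time_s: 10.2
eef_pos: [0.524, -0.0118, 0.1452]
eef_rot: [0.0, -0.536, 0.845, -0.0]
wrist_force: [-1.5, 0.2, 0.9]
opening: 0.476
grasp_force: 61.7
```

```bash
python3 st.py 523.4 -11.8 145.4
```

```text
t 10.2 q [-0.249  0.164  1.813  0.     1.164 -2.95 ] p [523.96 -11.79 145.2 ] F [-1.46  0.18  0.92] T [ 0.173  0.225 -0.003] op 40.69 g 61.7
yaw -115.24 tool z [ 6.e-04 -1.e-04 -1.e+00]
d tool mm [ 0.25  0.5  -0.2 ]
```

Request:
jog_arm:
  series:
    - [[0.8, 0, 0.2, 0, 0, 0, 30], [0.8, 0, 0.2, 0, 0, 0, 30], [0.8, 0, 0.1, 0, 0, 0, 30], [0.8, 0, 0, 0, 0, 0, 30], [0.8, 0, 0, 0, 0, 0, 30], [0.8, 0, 0, 0, 0, 0, 30], [0.8, 0, 0, 0, 0, 0, 30], [0, 0, 0, 0, 0, 0, 30], [0, 0, 0, 0, 0, 0, 30], [0, 0, 0, 0, 0, 0, 30]]

```text
time_s: 11.2
eef_pos: [0.5222, -0.0157, 0.1452]
eef_rot: [0.002, -0.535, 0.845, 0.0]
wrist_force: [-0.1, 6.4, 6.5]
opening: 0.475
grasp_force: 62.1
```

```bash
python3 st.py 523.4 -11.8 145.4
```

```text
t 11.2 q [-0.259  0.159  1.818  0.003  1.163 -2.961] p [522.21 -15.73 145.22] F [-0.08  6.36  6.5 ] T [ 1.549  0.007 -0.024] op 40.56 g 62.1
yaw -115.26 tool z [ 0.0023  0.0022 -1.    ]
d tool mm [-4.06  0.6  -0.17]
```

Request:
jog_arm:
  series:
    - [[0, 0, -1.5, 0, 0, 0, 30], [0, 0, -1, 0, 0, 0, 30], [0, 0, 0, 0, 0, 0, 30], [0, 0, 0, 0, 0, 0, 30], [0, 0, 0.8, 0, 0, 0, 30], [0, 0, 0.8, 0, 0, 0, 30], [0, 0, 0.7, 0, 0, 0, 30], [0, 0, 0, 0, 0, 0, 30], [0, 0, 0, 0, 0, 0, 30], [0, 0, 0, 0, 0, 0, 30]]

```text
time_s: 12.2
eef_pos: [0.5216, -0.0168, 0.1453]
eef_rot: [0.0, -0.536, 0.845, -0.0]
wrist_force: [-2.7, 1.7, 5.7]
opening: 0.481
grasp_force: 62.0
```

```bash
python3 st.py 523.4 -11.8 145.4
```

```text
t 12.2 q [-0.26   0.159  1.818  0.     1.164 -2.961] p [521.59 -16.78 145.29] F [-2.71  1.7   5.73] T [ 0.363  0.737 -0.044] op 41.05 g 62.0
yaw -115.24 tool z [ 7.e-04 -0.e+00 -1.e+00]
d tool mm [-5.27  0.49 -0.11]
```

Request:
jog_arm:
  series:
    - [[0, 0, -1.5, 0, 0, 0, 30], [0, 0, -1, 0, 0, 0, 30], [-0.2, 1.2, 0, 0, 0, 0, 30], [-0.2, 1.2, 0, 0, 0, 0, 30], [0, 0, 0, 0, 0, 0, 30], [0, 0, 0.8, 0, 0, 0, 30], [0, 0, 0.8, 0, 0, 0, 30], [0, 0, 0.7, 0, 0, 0, 30], [0, 0, 0, 0, 0, 0, 30], [0, 0, 0, 0, 0, 0, 30]]

```text
time_s: 13.2
eef_pos: [0.5196, -0.0154, 0.1453]
eef_rot: [0.0, -0.536, 0.845, -0.0]
wrist_force: [-0.9, 1.4, 5.5]
opening: 0.478
grasp_force: 62.0
```

```bash
python3 st.py 523.4 -11.8 145.4
```

```text
t 13.2 q [-0.258  0.155  1.823  0.     1.163 -2.959] p [519.57 -15.39 145.29] F [-0.9   1.39  5.46] T [ 0.269  0.57  -0.024] op 40.81 g 62.0
yaw -115.24 tool z [ 6.e-04 -0.e+00 -1.e+00]
d tool mm [-4.88 -1.94 -0.11]
```

Request:
jog_arm:
  series:
    - [[0, 0, -1.5, 0, 0, 0, 30], [0, 0, -1, 0, 0, 0, 30], [-1, 1, 0, 0, 0, 0, 30], [-1, 1, 0, 0, 0, 0, 30], [0, 0, 0, 0, 0, 0, 30], [0, 0, 0.8, 0, 0, 0, 30], [0, 0, 0.8, 0, 0, 0, 30], [0, 0, 0.7, 0, 0, 0, 30], [0, 0, 0, 0, 0, 0, 30], [0, 0, 0, 0, 0, 0, 30]]

```text
time_s: 14.2
eef_pos: [0.5185, -0.0128, 0.1453]
eef_rot: [0.0, -0.535, 0.845, -0.0]
wrist_force: [-2.3, 0.4, 2.3]
opening: 0.48
grasp_force: 61.8
```

```bash
python3 st.py 523.4 -11.8 145.4
```

```text
t 14.2 q [-0.254  0.152  1.826  0.     1.163 -2.955] p [518.54 -12.78 145.33] F [-2.33  0.42  2.26] T [ 0.242  0.414 -0.008] op 40.97 g 61.8
yaw -115.24 tool z [ 4.e-04 -0.e+00 -1.e+00]
d tool mm [-2.96 -3.98 -0.07]
```

Request:
jog_arm:
  series:
    - [[0, 0, -1.5, 0, 0, 0, 30], [0, 0, -1, 0, 0, 0, 30], [-1.4, 0.8, 0, 0, 0, 0, 30], [-1.4, 0.8, 0, 0, 0, 0, 30], [0, 0, 0, 0, 0, 0, 30], [0, 0, 0.9, 0, 0, 0, 30], [0, 0, 0.9, 0, 0, 0, 30], [0, 0, 0.8, 0, 0, 0, 30], [0, 0, 0, 0, 0, 0, 30], [0, 0, 0, 0, 0, 0, 30]]

```text
time_s: 15.2
eef_pos: [0.5183, -0.0095, 0.1452]
eef_rot: [0.0, -0.535, 0.845, -0.0]
wrist_force: [-1.7, 1.7, 2.7]
opening: 0.481
grasp_force: 61.8
```

```bash
python3 st.py 523.4 -11.8 145.4
```

```text
t 15.2 q [-0.248  0.152  1.827  0.     1.163 -2.949] p [518.3   -9.54 145.25] F [-1.67  1.71  2.71] T [ 0.184  0.438 -0.016] op 41.06 g 61.8
yaw -115.25 tool z [ 5.e-04  0.e+00 -1.e+00]
d tool mm [-0.14 -5.58 -0.15]
```

Request:
jog_arm:
  series:
    - [[0, 0, -1.5, 0, 0, 0, 30], [0, 0, -1, 0, 0, 0, 30], [-1.4, -0.4, 0, 0, 0, 0, 30], [-1.4, -0.4, 0, 0, 0, 0, 30], [0, 0, 0, 0, 0, 0, 30], [0, 0, 0.9, 0, 0, 0, 30], [0, 0, 0.9, 0, 0, 0, 30], [0, 0, 0.8, 0, 0, 0, 30], [0, 0, 0, 0, 0, 0, 30], [0, 0, 0, 0, 0, 0, 30]]

```text
time_s: 16.2
eef_pos: [0.5201, -0.0074, 0.1448]
eef_rot: [0.0, -0.536, 0.845, -0.0]
wrist_force: [-0.4, 0.4, -2.8]
opening: 0.481
grasp_force: 61.5
```

```bash
python3 st.py 523.4 -11.8 145.4
```

```text
t 16.2 q [-0.243  0.156  1.822 -0.     1.163 -2.944] p [520.07  -7.39 144.79] F [-0.38  0.38 -2.76] T [0.007 0.063 0.019] op 41.09 g 61.5
yaw -115.24 tool z [ 1.e-04 -0.e+00 -1.e+00]
d tool mm [ 2.57 -4.9  -0.61]
```

Request:
jog_arm:
  series:
    - [[0, 0, 0.5, 0, 0, 0, 30], [0, 0, 0.5, 0, 0, 0, 30], [0, 0, 0.5, 0, 0, 0, 30], [0, 0, 0.5, 0, 0, 0, 30], [0, 0, 0, 0, 0, 0, 30], [0, 0, 0, 0, 0, 0, 30], [0, 0, 0, 0, 0, 0, 30], [0, 0, 0, 0, 0, 0, 30], [0, 0, 0, 0, 0, 0, 30], [0, 0, 0, 0, 0, 0, 30]]

```text
time_s: 17.2
eef_pos: [0.5206, -0.0073, 0.1441]
eef_rot: [0.001, -0.536, 0.845, -0.0]
wrist_force: [-2.6, 1.7, 8.4]
opening: 0.477
grasp_force: 62.4
```

```bash
python3 st.py 523.4 -11.8 145.4
```

```text
t 17.2 q [-0.242  0.158  1.823  0.     1.16  -2.944] p [520.6   -7.29 144.06] F [-2.56  1.68  8.38] T [ 0.339  0.818 -0.017] op 40.77 g 62.4
yaw -115.24 tool z [ 0.0013 -0.     -1.    ]
d tool mm [ 2.88 -4.46 -1.34]
```

Request:
jog_arm:
  series:
    - [[0, 0, -2.5, 0, 0, 0, 30], [0, 0, -2.2, 0, 0, 0, 30], [-1, -1, 0, 0, 0, 0, 30], [-1, -1, 0, 0, 0, 0, 30], [0, 0, 0, 0, 0, 0, 30], [0, 0, 1.4, 0, 0, 0, 30], [0, 0, 1.4, 0, 0, 0, 30], [0, 0, 0.9, 0, 0, 0, 30], [0, 0, 0.5, 0, 0, 0, 30], [0, 0, 0, 0, 0, 0, 30]]

```text
time_s: 18.2
eef_pos: [0.5227, -0.0063, 0.1431]
eef_rot: [0.0, -0.535, 0.845, 0.0]
wrist_force: [0.6, 0.1, -4.1]
opening: 0.48
grasp_force: 61.4
```

```bash
python3 st.py 523.4 -11.8 145.4
```

```text
t 18.2 q [-0.24   0.164  1.817  0.     1.16  -2.941] p [522.66  -6.33 143.08] F [ 0.55  0.07 -4.12] T [ 0.125 -0.043  0.   ] op 41.0 g 61.4
yaw -115.25 tool z [-0.e+00  2.e-04 -1.e+00]
d tool mm [ 4.63 -3.01 -2.32]
```

Request:
jog_arm:
  series:
    - [[0, 0, 0.6, 0, 0, 0, 30], [0, 0, 0.6, 0, 0, 0, 30], [0, 0, 0.6, 0, 0, 0, 30], [0, 0, 0.6, 0, 0, 0, 30], [0, 0, 0.6, 0, 0, 0, 30], [0, 0, 0, 0, 0, 0, 30], [0, 0, 0, 0, 0, 0, 30], [0, 0, 0, 0, 0, 0, 30], [0, 0, 0, 0, 0, 0, 30], [0, 0, 0, 0, 0, 0, 30]]

```text
time_s: 19.2
eef_pos: [0.5227, -0.0064, 0.1402]
eef_rot: [0.0, -0.536, 0.845, -0.0]
wrist_force: [1.2, -0.5, -4.8]
opening: 0.482
grasp_force: 61.3
```

```bash
python3 st.py 523.4 -11.8 145.4
```

```text
t 19.2 q [-0.24   0.168  1.819 -0.     1.154 -2.941] p [522.74  -6.44 140.21] F [ 1.25 -0.51 -4.78] T [ 0.058 -0.28  -0.   ] op 41.16 g 61.3
yaw -115.24 tool z [ 1.e-04 -0.e+00 -1.e+00]
d tool mm [ 4.57 -2.89 -5.19]
```

Request:
jog_arm:
  series:
    - [[0, 0, 0.6, 0, 0, 0, 30], [0, 0, 0.6, 0, 0, 0, 30], [0, 0, 0.6, 0, 0, 0, 30], [0, 0, 0.6, 0, 0, 0, 30], [0, 0, 0.6, 0, 0, 0, 30], [0, 0, 0.6, 0, 0, 0, 30], [0, 0, 0.4, 0, 0, 0, 30], [0, 0, 0, 0, 0, 0, 30], [0, 0, 0, 0, 0, 0, 30], [0, 0, 0, 0, 0, 0, 30]]

```text
time_s: 20.2
eef_pos: [0.5227, -0.0064, 0.1362]
eef_rot: [0.0, -0.535, 0.845, 0.0]
wrist_force: [0.7, 0.6, -3.9]
opening: 0.473
grasp_force: 61.4
```

```bash
python3 st.py 523.4 -11.8 145.4
```

```text
t 20.2 q [-0.24   0.174  1.822  0.     1.146 -2.941] p [522.68  -6.4  136.15] F [ 0.74  0.55 -3.92] T [ 0.133 -0.315  0.023] op 40.39 g 61.4
yaw -115.25 tool z [ 0.  0. -1.]
d tool mm [ 4.58 -2.95 -9.25]
```

Request:
jog_arm:
  series:
    - [[0.6, 0, 0, 0, 0, 0, 30], [0.6, 0, 0, 0, 0, 0, 30], [0.6, 0, 0, 0, 0, 0, 30], [0.6, 0, 0, 0, 0, 0, 30], [0, 0, 0, 0, 0, 0, 30], [0, 0, 0, 0, 0, 0, 30], [0, 0, 0, 0, 0, 0, 30], [0, 0, 0, 0, 0, 0, 30], [0, 0, 0, 0, 0, 0, 30], [0, 0, 0, 0, 0, 0, 30]]

```text
time_s: 21.2
eef_pos: [0.5216, -0.0085, 0.1362]
eef_rot: [-0.0, -0.535, 0.845, 0.0]
wrist_force: [1.2, 3.5, -2.7]
opening: 0.48
grasp_force: 61.3
```

```bash
python3 st.py 522.7 -6.4 136
```

```text
t 21.2 q [-0.244  0.172  1.824  0.     1.146 -2.945] p [521.6   -8.47 136.16] F [ 1.19  3.53 -2.71] T [ 1.029 -0.464 -0.018] op 40.96 g 61.3
yaw -115.25 tool z [-1.e-04  2.e-04 -1.e+00]
d tool mm [-2.34 -0.11  0.16]
```

Request:
jog_arm:
  series:
    - [[-1, 0, 0, 0, 0, 0, 30], [-1, 0, 0, 0, 0, 0, 30], [-1, 0, 0, 0, 0, 0, 30], [-0.9, 0, 0, 0, 0, 0, 30], [-0.9, 0, 0, 0, 0, 0, 30], [0, 0, 0, 0, 0, 0, 30], [0, 0, 0, 0, 0, 0, 30], [0, 0, 0, 0, 0, 0, 30], [0, 0, 0, 0, 0, 0, 30], [0, 0, 0, 0, 0, 0, 30]]

```text
time_s: 22.2
eef_pos: [0.5237, -0.0043, 0.1362]
eef_rot: [-0.0, -0.535, 0.845, -0.0]
wrist_force: [0.2, -0.9, -3.4]
opening: 0.483
grasp_force: 61.3
```

```bash
python3 st.py 522.7 -6.4 136
```

```text
t 22.2 q [-0.235  0.176  1.819 -0.     1.146 -2.936] p [523.7   -4.31 136.21] F [ 0.21 -0.85 -3.44] T [-0.038 -0.044 -0.02 ] op 41.26 g 61.3
yaw -115.25 tool z [-0.e+00 -1.e-04 -1.e+00]
d tool mm [2.31 0.01 0.21]
```

Request:
jog_arm:
  series:
    - [[-0.6, 0, 0, 0, 0, 0, 30], [-0.6, 0, 0, 0, 0, 0, 30], [-0.6, 0, 0, 0, 0, 0, 30], [0, 0, 0, 0, 0, 0, 30], [0, 0, 0, 0, 0, 0, 30], [0, 0, 0, 0, 0, 0, 30], [0, 0, 0, 0, 0, 0, 30], [0, 0, 0, 0, 0, 0, 30], [0, 0, 0, 0, 0, 0, 30], [0, 0, 0, 0, 0, 0, 30]]

```text
time_s: 23.2
eef_pos: [0.5245, -0.0026, 0.1362]
eef_rot: [0.0, -0.536, 0.845, -0.0]
wrist_force: [0.1, -0.6, -2.9]
opening: 0.479
grasp_force: 61.4
```

```bash
python3 st.py 522.7 -6.4 136
```

```text
t 23.2 q [-0.232  0.177  1.817 -0.     1.147 -2.933] p [524.48  -2.63 136.21] F [ 0.06 -0.55 -2.86] T [-0.193  0.051  0.037] op 40.93 g 61.4
yaw -115.24 tool z [ 0. -0. -1.]
d tool mm [4.17 0.01 0.21]
```

Request:
jog_arm:
  series:
    - [[-0.6, 0, 0, 0, 0, 0, 30], [-0.6, 0, 0, 0, 0, 0, 30], [-0.6, 0, 0, 0, 0, 0, 30], [0, 0, 0, 0, 0, 0, 30], [0, 0, 0, 0, 0, 0, 30], [0, 0, 0, 0, 0, 0, 30], [0, 0, 0, 0, 0, 0, 30], [0, 0, 0, 0, 0, 0, 30], [0, 0, 0, 0, 0, 0, 30], [0, 0, 0, 0, 0, 0, 30]]

```text
time_s: 24.2
eef_pos: [0.5249, -0.0018, 0.1362]
eef_rot: [-0.001, -0.536, 0.845, -0.0]
wrist_force: [-2.7, -4.8, -1.8]
opening: 0.481
grasp_force: 61.5
```

```bash
python3 st.py 522.7 -6.4 136;  python3 - <<'E'
from h import *
from bench import ctrl
c=ctrl.camera("scene"); p=ctrl.get_obs()["eef_pos"]
print(proj(c,[p,p-[0,0,.013],[.5234,-.0118,.11]]))
cv2.imwrite("pics/s3.png",cv2.resize(c["frame"][100:190,220:330],None,fx=6,fy=6,interpolation=cv2.INTER_CUBIC))
E
```

```text
t 24.2 q [-2.290e-01  1.790e-01  1.816e+00 -2.000e-03  1.148e+00 -2.929e+00] p [524.92  -1.82 136.23] F [-2.73 -4.78 -1.83] T [-1.037  0.514  0.032] op 41.1 g 61.5
yaw -115.24 tool z [-9.0e-04 -1.5e-03 -1.0e+00]
d tool mm [5.09 0.05 0.24]
[[275.01605807 152.34498164]
 [275.19400216 156.06620586]
 [276.25208423 161.28015051]]
```

View pics/s3.png

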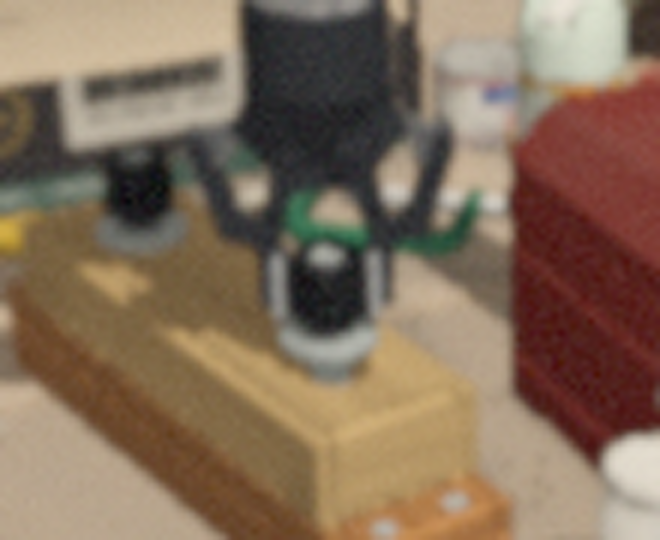

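Request:
jog_arm:
  series:
    - [[1.2, 0, 0, 0, 0, 0, 30], [1.2, 0, 0, 0, 0, 0, 30], [1.2, 0, 0, 0, 0, 0, 30], [1.1, 0, 0, 0, 0, 0, 30], [0, 0.7, 0, 0, 0, 0, 30], [0, 0.7, 0, 0, 0, 0, 30], [0, 0.7, 0, 0, 0, 0, 30], [0, 0.5, 0, 0, 0, 0, 30], [0, 0, 0, 0, 0, 0, 30], [0, 0, 0, 0, 0, 0, 30]]

```text
time_s: 25.25
eef_pos: [0.5217, -0.0044, 0.1365]
eef_rot: [0.001, -0.535, 0.845, -0.001]
wrist_force: [5.1, -2.6, -5.0]
opening: 0.48
grasp_force: 61.5
```

```bash
python3 st.py 522.7 -6.4 136
```

```text
t 25.25 q [-0.236  0.17   1.826 -0.     1.144 -2.937] p [521.67  -4.45 136.54] F [ 5.13 -2.65 -4.99] T [-0.586 -1.246  0.086] op 41.0 g 61.5
yaw -115.25 tool z [ 1.9e-03 -6.0e-04 -1.0e+00]
d tool mm [ 1.33 -1.77  0.54]
```

Request:
jog_arm:
  series:
    - [[0, -1, 0, 0, 0, 0, 30], [0, -1, 0, 0, 0, 0, 30], [0, -1, 0, 0, 0, 0, 30], [0, -1, 0, 0, 0, 0, 30], [0, -0.6, 0, 0, 0, 0, 30], [0, -0.4, 0, 0, 0, 0, 30], [0, 0, 0, 0, 0, 0, 30], [0, 0, 0, 0, 0, 0, 30], [0, 0, 0, 0, 0, 0, 30], [0, 0, 0, 0, 0, 0, 30]]

```text
time_s: 26.25
eef_pos: [0.5254, -0.0062, 0.1362]
eef_rot: [-0.0, -0.536, 0.845, 0.0]
wrist_force: [0.1, -0.6, -4.3]
opening: 0.481
grasp_force: 61.6
```

```bash
python3 st.py 522.7 -6.4 136
```

```text
t 26.25 q [-0.238  0.179  1.815  0.     1.147 -2.939] p [525.37  -6.24 136.19] F [ 0.11 -0.62 -4.29] T [-0.015  0.021 -0.019] op 41.08 g 61.6
yaw -115.24 tool z [-1.e-04  0.e+00 -1.e+00]
d tool mm [1.28 2.34 0.19]
```

Request:
jog_arm:
  series:
    - [[0, -0.6, 0, 0, 0, 0, 30], [0, -0.6, 0, 0, 0, 0, 30], [0, -0.6, 0, 0, 0, 0, 30], [0, -0.6, 0, 0, 0, 0, 30], [0, 0, 0, 0, 0, 0, 30], [0, 0, 0, 0, 0, 0, 30], [0, 0, 0, 0, 0, 0, 30], [0, 0, 0, 0, 0, 0, 30], [0, 0, 0, 0, 0, 0, 30], [0, 0, 0, 0, 0, 0, 30]]

```text
time_s: 27.25
eef_pos: [0.527, -0.007, 0.1359]
eef_rot: [-0.0, -0.536, 0.845, 0.001]
wrist_force: [-4.5, 3.2, -1.7]
opening: 0.479
grasp_force: 61.9
```

```bash
python3 st.py 522.7 -6.4 136
```

```text
t 27.25 q [-0.239  0.184  1.81   0.     1.149 -2.94 ] p [526.99  -6.95 135.95] F [-4.54  3.17 -1.73] T [0.773 1.226 0.006] op 40.93 g 61.9
yaw -115.24 tool z [-1.4e-03  6.0e-04 -1.0e+00]
d tool mm [ 1.33  4.12 -0.05]
```

Request:
jog_arm:
  series:
    - [[0, 1.2, 0, 0, 0, 0, 30], [0, 1.2, 0, 0, 0, 0, 30], [0, 1.2, 0, 0, 0, 0, 30], [0, 0, 0, 0, 0, 0, 30], [0, 0, 0.5, 0, 0, 0, 30], [0, 0, 0.5, 0, 0, 0, 30], [0, 0, 0.5, 0, 0, 0, 30], [0, 0, 0.5, 0, 0, 0, 30], [0, 0, 0, 0, 0, 0, 30], [0, 0, 0, 0, 0, 0, 30]]

```text
time_s: 28.25
eef_pos: [0.5243, -0.0058, 0.1342]
eef_rot: [-0.0, -0.536, 0.845, 0.0]
wrist_force: [1.2, 1.0, -3.7]
opening: 0.481
grasp_force: 61.7
```

```bash
python3 st.py 524.3 -5.8 123.4
```

```text
t 28.25 q [-0.238  0.18   1.819  0.     1.143 -2.939] p [524.31  -5.75 134.15] F [ 1.16  1.02 -3.69] T [-0.026 -0.03  -0.026] op 41.1 g 61.7
yaw -115.24 tool z [-1.e-04  0.e+00 -1.e+00]
d tool mm [ 5.000e-02 -1.000e-02  1.075e+01]
```

Request:
jog_arm:
  series:
    - [[0, 0, 0.4, 0, 0, 0, 30], [0, 0, 0.4, 0, 0, 0, 30], [0, 0, 0.4, 0, 0, 0, 30], [0, 0, 0.4, 0, 0, 0, 30], [0, 0, 0.4, 0, 0, 0, 30], [0, 0, 0.4, 0, 0, 0, 30], [0, 0, 0, 0, 0, 0, 30], [0, 0, 0, 0, 0, 0, 30], [0, 0, 0, 0, 0, 0, 30], [0, 0, 0, 0, 0, 0, 30]]

```text
time_s: 29.25
eef_pos: [0.5245, -0.0057, 0.1321]
eef_rot: [0.0, -0.536, 0.845, -0.0]
wrist_force: [-1.4, 1.6, 3.1]
opening: 0.48
grasp_force: 62.3
```

```bash
python3 st.py 524.3 -5.8 123.4
```

```text
t 29.25 q [-0.237  0.183  1.82   0.     1.138 -2.939] p [524.53  -5.71 132.15] F [-1.41  1.56  3.06] T [ 0.207  0.318 -0.031] op 40.98 g 62.3
yaw -115.24 tool z [ 5.e-04 -0.e+00 -1.e+00]
d tool mm [0.18 0.18 8.75]
```

Request:
jog_arm:
  series:
    - [[0, 0, 0.1, 0, 0, 0.08, 30], [0, 0, 0.2, 0, 0, 0.1, 30], [0, 0, 0.22, 0, 0, 0.1, 30], [0, 0, 0.22, 0, 0, 0.1, 30], [0, 0, 0.22, 0, 0, 0.1, 30], [0, 0, 0.22, 0, 0, 0.1, 30], [0, 0, 0.22, 0, 0, 0.1, 30], [0, 0, 0.22, 0, 0, 0.1, 30], [0, 0, 0.1, 0, 0, 0.05, 30], [0, 0, 0, 0, 0, 0, 30]]

```text
time_s: 30.25
eef_pos: [0.5251, -0.0059, 0.1303]
eef_rot: [0.001, -0.149, 0.989, -0.0]
wrist_force: [1.5, 0.6, -0.2]
opening: 0.475
grasp_force: 62.0
```

```bash
python3 st.py 524.3 -5.8 123.4
```

```text
t 30.25 q [-0.238  0.186  1.821  0.     1.133 -2.108] p [525.1   -5.95 130.31] F [ 1.49  0.64 -0.18] T [ 0.087 -0.389  0.008] op 40.59 g 62.0
yaw -162.82 tool z [ 1.9e-03 -4.0e-04 -1.0e+00]
d tool mm [0.73 0.38 6.91]
```

Request:
jog_arm:
  series:
    - [[0, 0, 0.22, 0, 0, 0.1, 30], [0, 0, 0.27, 0, 0, 0.12, 30], [0, 0, 0.27, 0, 0, 0.12, 30], [0, 0, 0.27, 0, 0, 0.12, 30], [0, 0, 0.27, 0, 0, 0.12, 30], [0, 0, 0.27, 0, 0, 0.12, 30], [0, 0, 0.27, 0, 0, 0.12, 30], [0, 0, 0.27, 0, 0, 0.12, 30], [0, 0, 0.22, 0, 0, 0.1, 30], [0, 0, 0, 0, 0, 0, 30]]

```text
time_s: 31.25
eef_pos: [0.5249, -0.0059, 0.128]
eef_rot: [0.001, 0.361, 0.932, 0.0]
wrist_force: [1.5, 0.3, 0.4]
opening: 0.482
grasp_force: 62.1
```

```bash
python3 st.py 524.3 -5.8 123.4
```

```text
t 31.25 q [-0.238  0.189  1.823  0.     1.128 -1.069] p [524.92  -5.93 128.01] F [1.48 0.27 0.36] T [ 0.044 -0.388  0.032] op 41.13 g 62.1
yaw 137.64 tool z [ 1.4e-03 -3.0e-04 -1.0e+00]
d tool mm [ 0.55 -0.33  4.61]
```

Request:
jog_arm:
  series:
    - [[0, 0, 0.22, 0, 0, 0.1, 30], [0, 0, 0.29, 0, 0, 0.13, 30], [0, 0, 0.29, 0, 0, 0.13, 30], [0, 0, 0.29, 0, 0, 0.13, 30], [0, 0, 0.29, 0, 0, 0.13, 30], [0, 0, 0.29, 0, 0, 0.13, 30], [0, 0, 0.29, 0, 0, 0.13, 30], [0, 0, 0.29, 0, 0, 0.13, 30], [0, 0, 0.29, 0, 0, 0.13, 30], [0, 0, 0.29, 0, 0, 0.13, 30]]

```text
time_s: 32.25
eef_pos: [0.5248, -0.0061, 0.1251]
eef_rot: [0.001, 0.844, 0.536, 0.0]
wrist_force: [2.0, -0.2, -0.2]
opening: 0.481
grasp_force: 62.1
```

Request:
jog_arm:
  series:
    - [[0, 0, 0.22, 0, 0, 0.1, 30], [0, 0, 0.22, 0, 0, 0.1, 30], [0, 0, 0.22, 0, 0, 0.1, 30], [0, 0, 0.22, 0, 0, 0.1, 30], [0, 0, 0.22, 0, 0, 0.1, 30], [0, 0, 0, 0, 0, 0, 30], [0, 0, 0, 0, 0, 0, 30], [0, 0, 0, 0, 0, 0, 30], [0, 0, 0, 0, 0, 0, 30], [0, 0, 0, 0, 0, 0, 30]]

```text
time_s: 33.25
eef_pos: [0.5244, -0.0058, 0.1239]
eef_rot: [0.0, 0.95, 0.311, 0.0]
wrist_force: [1.0, 1.1, 1.0]
opening: 0.476
grasp_force: 62.1
```

```bash
python3 st.py 524.3 -5.8 123.3
```

```text
t 33.25 q [-0.238  0.195  1.826  0.     1.121  0.7  ] p [524.4   -5.78 123.89] F [1.03 1.08 1.02] T [ 0.124 -0.18  -0.023] op 40.62 g 62.1
yaw 36.26 tool z [ 2.e-04 -0.e+00 -1.e+00]
d tool mm [-0.09 -0.04  0.59]
```

Request:
jog_arm:
  series:
    - [[0, 0, 0.07, 0, 0, 0.03, 30], [0, 0, 0.07, 0, 0, 0.03, 30], [0, 0, 0.07, 0, 0, 0.03, 30], [0, 0, 0.07, 0, 0, 0.03, 30], [0, 0, 0.07, 0, 0, 0.03, 30], [0, 0, 0.07, 0, 0, 0.03, 30], [0, 0, 0.04, 0, 0, 0.02, 30], [0, 0, 0, 0, 0, 0, 30], [0, 0, 0, 0, 0, 0, 30], [0, 0, 0, 0, 0, 0, 30]]

```text
time_s: 34.25
eef_pos: [0.5244, -0.0057, 0.1234]
eef_rot: [-0.0, 0.977, 0.214, 0.0]
wrist_force: [0.6, -0.2, 2.5]
opening: 0.477
grasp_force: 62.2
```

```bash
python3 st.py 524.3 -5.8 123.3
```

```text
t 34.25 q [-0.238  0.195  1.826  0.     1.12   0.901] p [524.36  -5.71 123.39] F [ 0.64 -0.21  2.52] T [ 0.271 -0.072 -0.031] op 40.73 g 62.2
yaw 24.75 tool z [ 1.e-04  1.e-04 -1.e+00]
d tool mm [-0.09  0.05  0.09]
```

Request:
jog_arm:
  series:
    - [[0, 0, 0.02, 0, 0, 0.01, 30], [0, 0, 0.02, 0, 0, 0.01, 30], [0, 0, 0.02, 0, 0, 0.01, 30], [0, 0, 0.02, 0, 0, 0.01, 30], [0, 0, 0.02, 0, 0, 0.01, 30], [0, 0, 0.02, 0, 0, 0.01, 30], [0, 0, 0, 0, 0, 0, 30], [0, 0, 0, 0, 0, 0, 30], [0, 0, 0, 0, 0, 0, 30], [0, 0, 0, 0, 0, 0, 30]]

```text
time_s: 35.25
eef_pos: [0.5244, -0.0057, 0.1233]
eef_rot: [-0.0, 0.983, 0.185, 0.0]
wrist_force: [0.3, 1.1, 3.1]
opening: 0.475
grasp_force: 62.4
```

```bash
python3 st.py 524.3 -5.8 123.3
```

```text
t 35.25 q [-0.238  0.195  1.826  0.     1.12   0.961] p [524.35  -5.73 123.27] F [0.28 1.09 3.14] T [ 0.302 -0.165  0.005] op 40.57 g 62.4
yaw 21.31 tool z [ 1.e-04  0.e+00 -1.e+00]
d tool mm [-0.07  0.04 -0.03]
```

Request:
jog_arm:
  series:
    - [[0, 0, 0.02, 0, 0, 0.01, 30], [0, 0, 0.02, 0, 0, 0.01, 30], [0, 0, 0.02, 0, 0, 0.01, 30], [0, 0, 0.02, 0, 0, 0.01, 30], [0, 0, 0, 0, 0, 0, 30], [0, 0, 0, 0, 0, 0, 30], [0, 0, 0, 0, 0, 0, 30], [0, 0, 0, 0, 0, 0, 30], [0, 0, 0, 0, 0, 0, 30], [0, 0, 0, 0, 0, 0, 30]]

```text
time_s: 36.25
eef_pos: [0.5244, -0.0058, 0.1232]
eef_rot: [0.0, 0.986, 0.165, 0.0]
wrist_force: [1.1, 1.7, 4.9]
opening: 0.48
grasp_force: 62.5
```

```bash
python3 st.py 524.3 -5.8 123.3
```

```text
t 36.25 q [-0.238  0.196  1.826  0.     1.12   1.001] p [524.39  -5.75 123.21] F [1.09 1.75 4.88] T [ 0.423 -0.208  0.01 ] op 41.02 g 62.5
yaw 19.01 tool z [ 2.e-04  0.e+00 -1.e+00]
d tool mm [-0.1   0.01 -0.09]
```

Request:
jog_arm:
  series:
    - [[0, 0, 0.02, 0, 0, 0.01, 30], [0, 0, 0.02, 0, 0, 0.01, 30], [0, 0, 0.02, 0, 0, 0.01, 30], [0, 0, 0.02, 0, 0, 0.01, 30], [0, 0, 0, 0, 0, 0, 30], [0, 0, 0, 0, 0, 0, 30], [0, 0, 0, 0, 0, 0, 30], [0, 0, 0, 0, 0, 0, 30], [0, 0, 0, 0, 0, 0, 30], [0, 0, 0, 0, 0, 0, 30]]

```text
time_s: 37.25
eef_pos: [0.5244, -0.0058, 0.1232]
eef_rot: [0.0, 0.989, 0.145, 0.0]
wrist_force: [0.8, 2.3, 5.5]
opening: 0.481
grasp_force: 62.6
```

```bash
python3 st.py 524.3 -5.8 123.3
```

```text
t 37.25 q [-0.238  0.196  1.826 -0.     1.12   1.042] p [524.43  -5.81 123.17] F [0.81 2.35 5.53] T [ 0.326 -0.136  0.058] op 41.1 g 62.6
yaw 16.7 tool z [ 3.e-04 -1.e-04 -1.e+00]
d tool mm [-0.13 -0.05 -0.13]
```

Request:
jog_arm:
  series:
    - [[0, 0, 0.02, 0, 0, 0.01, 30], [0, 0, 0.02, 0, 0, 0.01, 30], [0, 0, 0.02, 0, 0, 0.01, 30], [0, 0, 0.02, 0, 0, 0.01, 30], [0, 0, 0, 0, 0, 0, 30], [0, 0, 0, 0, 0, 0, 30], [0, 0, 0, 0, 0, 0, 30], [0, 0, 0, 0, 0, 0, 30], [0, 0, 0, 0, 0, 0, 30], [0, 0, 0, 0, 0, 0, 30]]

```text
time_s: 38.25
eef_pos: [0.5245, -0.0059, 0.1231]
eef_rot: [0.0, 0.992, 0.125, 0.0]
wrist_force: [1.7, 1.2, 6.3]
opening: 0.48
grasp_force: 62.7
```

```bash
python3 st.py 524.3 -5.8 123.3
```

```text
t 38.25 q [-0.238  0.196  1.826 -0.     1.119  1.082] p [524.49  -5.87 123.12] F [1.73 1.24 6.28] T [ 0.267 -0.26   0.081] op 40.97 g 62.7
yaw 14.41 tool z [ 4.e-04 -2.e-04 -1.e+00]
d tool mm [-0.17 -0.12 -0.18]
```

Request:
jog_arm:
  series:
    - [[0, 0, 0, 0, 0, 0.01, 30], [0, 0, 0, 0, 0, 0.01, 30], [0, 0, 0, 0, 0, 0.01, 30], [0, 0, 0, 0, 0, 0.01, 30], [0, 0, 0, 0, 0, 0.01, 30], [0, 0, 0, 0, 0, 0, 30], [0, 0, 0, 0, 0, 0, 30], [0, 0, 0, 0, 0, 0, 30], [0, 0, 0, 0, 0, 0, 30], [0, 0, 0, 0, 0, 0, 30]]

```text
time_s: 39.25
eef_pos: [0.5245, -0.006, 0.1231]
eef_rot: [0.0, 0.995, 0.101, 0.0]
wrist_force: [0.9, 0.8, 5.6]
opening: 0.479
grasp_force: 62.6
```

```bash
python3 st.py 524.3 -5.8 123.3
```

```text
t 39.25 q [-0.238  0.196  1.826 -0.     1.119  1.132] p [524.49  -5.95 123.1 ] F [0.94 0.8  5.65] T [ 0.106 -0.308  0.015] op 40.92 g 62.6
yaw 11.54 tool z [ 4.e-04 -4.e-04 -1.e+00]
d tool mm [-0.15 -0.19 -0.2 ]
```

Request:
jog_arm:
  series:
    - [[0, 0, 0, 0, 0, 0.01, 30], [0, 0, 0, 0, 0, 0.01, 30], [0, 0, 0, 0, 0, 0.01, 30], [0, 0, 0, 0, 0, 0.01, 30], [0, 0, 0, 0, 0, 0.01, 30], [0, 0, 0, 0, 0, 0, 30], [0, 0, 0, 0, 0, 0, 30], [0, 0, 0, 0, 0, 0, 30], [0, 0, 0, 0, 0, 0, 30], [0, 0, 0, 0, 0, 0, 30]]

```text
time_s: 40.25
eef_pos: [0.5244, -0.006, 0.1231]
eef_rot: [0.0, 0.997, 0.076, 0.0]
wrist_force: [1.3, -0.9, 5.5]
opening: 0.484
grasp_force: 62.7
```

```bash
python3 st.py 524.3 -5.8 123.3
```

```text
t 40.25 q [-0.238  0.196  1.826 -0.     1.119  1.182] p [524.44  -5.96 123.06] F [ 1.27 -0.86  5.45] T [-0.054 -0.331  0.048] op 41.35 g 62.7
yaw 8.67 tool z [ 3.e-04 -4.e-04 -1.e+00]
d tool mm [-0.11 -0.18 -0.24]
```

Request:
jog_arm:
  series:
    - [[0, 0, 0, 0, 0, 0.015, 30], [0, 0, 0, 0, 0, 0.015, 30], [0, 0, 0, 0, 0, 0.015, 30], [0, 0, 0, 0, 0, 0.015, 30], [0, 0, 0, 0, 0, 0, 30], [0, 0, 0, 0, 0, 0, 30], [0, 0, 0, 0, 0, 0, 30], [0, 0, 0, 0, 0, 0, 30], [0, 0, 0, 0, 0, 0, 30], [0, 0, 0, 0, 0, 0, 30]]

```text
time_s: 41.25
eef_pos: [0.5242, -0.0059, 0.123]
eef_rot: [0.0, 0.999, 0.046, -0.0]
wrist_force: [0.4, -0.5, 5.9]
opening: 0.482
grasp_force: 62.6
```

```bash
python3 st.py 524.3 -5.8 123.3;  python3 - <<'E'
from bench import ctrl
print([(ctrl.get_obs()["torque"][2]*1000).round(0) for _ in range(3)])
import cv2
c=ctrl.camera("scene")
cv2.imwrite("pics/s4.png",cv2.resize(c["frame"][110:190,220:330],None,fx=7,fy=7,interpolation=cv2.INTER_CUBIC))
E
```

```text
t 41.25 q [-0.238  0.196  1.826 -0.     1.12   1.242] p [524.25  -5.93 123.03] F [ 0.44 -0.47  5.87] T [-0.046 -0.219  0.025] op 41.16 g 62.6
yaw 5.23 tool z [-2.e-04 -3.e-04 -1.e+00]
d tool mm [ 0.07 -0.12 -0.27]
[np.float64(25.0), np.float64(25.0), np.float64(25.0)]
```

View pics/s4.png

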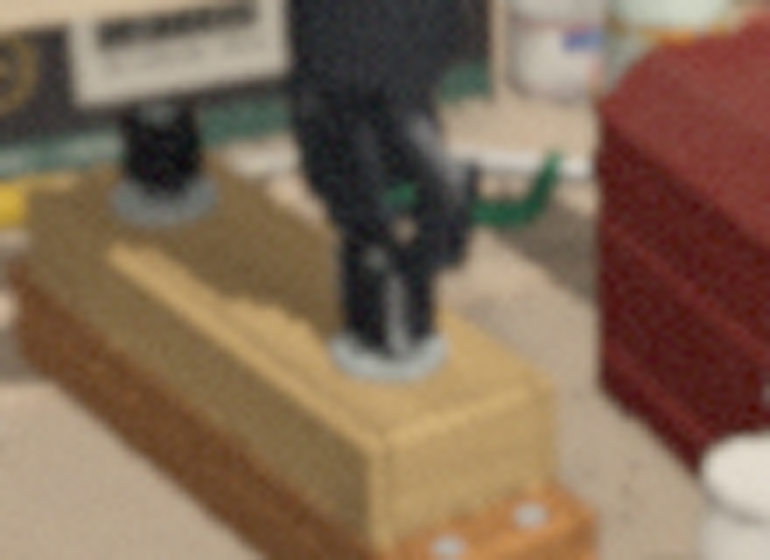

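Request:
jog_arm:
  series:
    - [[0, 0, 0, 0, 0, 0.015, 30], [0, 0, 0, 0, 0, 0.015, 30], [0, 0, 0, 0, 0, 0.015, 30], [0, 0, 0, 0, 0, 0.015, 30], [0, 0, 0, 0, 0, 0, 30], [0, 0, 0, 0, 0, 0, 30], [0, 0, 0, 0, 0, 0, 30], [0, 0, 0, 0, 0, 0, 30], [0, 0, 0, 0, 0, 0, 30], [0, 0, 0, 0, 0, 0, 30]]

```text
time_s: 42.3
eef_pos: [0.5242, -0.0059, 0.123]
eef_rot: [0.0, 1.0, 0.016, -0.0]
wrist_force: [1.7, -0.0, 5.6]
opening: 0.483
grasp_force: 62.7
```

```bash
python3 st.py 524.3 -5.8 123.3
```

```text
t 42.3 q [-0.238  0.196  1.826 -0.     1.12   1.302] p [524.19  -5.9  123.05] F [ 1.67 -0.    5.63] T [-0.089 -0.193  0.05 ] op 41.25 g 62.7
yaw 1.79 tool z [-3.e-04 -3.e-04 -1.e+00]
d tool mm [ 0.11 -0.1  -0.25]
```

Request:
jog_arm:
  series:
    - [[0, 0, 0, 0, 0, 0.015, 30], [0, 0, 0, 0, 0, 0.015, 30], [0, 0, 0, 0, 0, 0.015, 30], [0, 0, 0, 0, 0, 0.015, 30], [0, 0, 0, 0, 0, 0, 30], [0, 0, 0, 0, 0, 0, 30], [0, 0, 0, 0, 0, 0, 30], [0, 0, 0, 0, 0, 0, 30], [0, 0, 0, 0, 0, 0, 30], [0, 0, 0, 0, 0, 0, 30]]

```text
time_s: 43.3
eef_pos: [0.5241, -0.0059, 0.123]
eef_rot: [0.0, 1.0, -0.014, -0.0]
wrist_force: [1.1, 0.7, 5.9]
opening: 0.477
grasp_force: 62.7
```

```bash
python3 st.py 524.3 -5.8 123.3
```

```text
t 43.3 q [-0.238  0.196  1.826 -0.     1.12   1.362] p [524.09  -5.88 123.01] F [1.12 0.68 5.94] T [-0.054 -0.187 -0.002] op 40.78 g 62.7
yaw -1.64 tool z [-6.e-04 -2.e-04 -1.e+00]
d tool mm [ 0.2  -0.09 -0.29]
```

Request:
jog_arm:
  series:
    - [[0, 0, 0, 0, 0, 0.015, 30], [0, 0, 0, 0, 0, 0.015, 30], [0, 0, 0, 0, 0, 0.015, 30], [0, 0, 0, 0, 0, 0.015, 30], [0, 0, 0, 0, 0, 0, 30], [0, 0, 0, 0, 0, 0, 30], [0, 0, 0, 0, 0, 0, 30], [0, 0, 0, 0, 0, 0, 30], [0, 0, 0, 0, 0, 0, 30], [0, 0, 0, 0, 0, 0, 30]]

```text
time_s: 44.3
eef_pos: [0.5241, -0.0059, 0.123]
eef_rot: [0.0, 0.999, -0.044, -0.0]
wrist_force: [0.6, 0.1, 6.3]
opening: 0.481
grasp_force: 62.7
```

```bash
python3 st.py 524.3 -5.8 123.3
```

```text
t 44.3 q [-0.238  0.196  1.826 -0.     1.12   1.422] p [524.11  -5.86 123.03] F [0.58 0.14 6.33] T [ 0.02  -0.054  0.029] op 41.1 g 62.7
yaw -5.08 tool z [-5.e-04 -2.e-04 -1.e+00]
d tool mm [ 0.18 -0.08 -0.27]
```

Request:
jog_arm:
  series:
    - [[0, 0, 0, 0, 0, 0.015, 30], [0, 0, 0, 0, 0, 0.015, 30], [0, 0, 0, 0, 0, 0.015, 30], [0, 0, 0, 0, 0, 0.015, 30], [0, 0, 0, 0, 0, 0, 30], [0, 0, 0, 0, 0, 0, 30], [0, 0, 0, 0, 0, 0, 30], [0, 0, 0, 0, 0, 0, 30], [0, 0, 0, 0, 0, 0, 30], [0, 0, 0, 0, 0, 0, 30]]

```text
time_s: 45.3
eef_pos: [0.5241, -0.0058, 0.123]
eef_rot: [0.0, 0.997, -0.074, -0.0]
wrist_force: [0.6, -0.2, 5.5]
opening: 0.482
grasp_force: 62.7
```

```bash
python3 st.py 524.3 -5.8 123.3
```

```text
t 45.3 q [-0.238  0.196  1.826 -0.     1.12   1.482] p [524.13  -5.83 123.03] F [ 0.59 -0.24  5.54] T [-0.005 -0.115  0.078] op 41.19 g 62.7
yaw -8.52 tool z [-5.e-04 -1.e-04 -1.e+00]
d tool mm [ 0.16 -0.05 -0.27]
```

Request:
jog_arm:
  series:
    - [[0, 0, 0, 0, 0, 0.015, 30], [0, 0, 0, 0, 0, 0.015, 30], [0, 0, 0, 0, 0, 0.015, 30], [0, 0, 0, 0, 0, 0.015, 30], [0, 0, 0, 0, 0, 0.015, 30], [0, 0, 0, 0, 0, 0, 30], [0, 0, 0, 0, 0, 0, 30], [0, 0, 0, 0, 0, 0, 30], [0, 0, 0, 0, 0, 0, 30], [0, 0, 0, 0, 0, 0, 30]]

```text
time_s: 46.3
eef_pos: [0.5243, -0.0058, 0.123]
eef_rot: [0.0, 0.994, -0.112, -0.0]
wrist_force: [1.2, 1.0, 5.6]
opening: 0.481
grasp_force: 62.7
```

```bash
python3 st.py 524.3 -5.8 123.3
```

```text
t 46.3 q [-0.238  0.196  1.826 -0.     1.12   1.557] p [524.26  -5.8  123.01] F [1.22 0.96 5.6 ] T [ 0.122 -0.239  0.096] op 41.1 g 62.7
yaw -12.82 tool z [-2.e-04 -0.e+00 -1.e+00]
d tool mm [ 0.04 -0.01 -0.29]
```

Request:
jog_arm:
  series:
    - [[0, 0, 0, 0, 0, 0.015, 30], [0, 0, 0, 0, 0, 0.015, 30], [0, 0, 0, 0, 0, 0.015, 30], [0, 0, 0, 0, 0, 0.015, 30], [0, 0, 0, 0, 0, 0.015, 30], [0, 0, 0, 0, 0, 0, 30], [0, 0, 0, 0, 0, 0, 30], [0, 0, 0, 0, 0, 0, 30], [0, 0, 0, 0, 0, 0, 30], [0, 0, 0, 0, 0, 0, 30]]

```text
time_s: 47.3
eef_pos: [0.5244, -0.0057, 0.123]
eef_rot: [-0.0, 0.989, -0.149, 0.0]
wrist_force: [2.0, 1.2, 5.3]
opening: 0.475
grasp_force: 62.7
```

```bash
python3 st.py 524.3 -5.8 123.3
```

```text
t 47.3 q [-0.238  0.196  1.826  0.     1.119  1.631] p [524.35  -5.71 122.99] F [1.95 1.24 5.26] T [ 0.379 -0.4    0.052] op 40.56 g 62.7
yaw -17.09 tool z [ 1.e-04  1.e-04 -1.e+00]
d tool mm [-0.02  0.1  -0.31]
```

Request:
jog_arm:
  series:
    - [[0, 0, 0, 0, 0, 0.015, 30], [0, 0, 0, 0, 0, 0.015, 30], [0, 0, 0, 0, 0, 0.015, 30], [0, 0, 0, 0, 0, 0.015, 30], [0, 0, 0, 0, 0, 0.015, 30], [0, 0, 0, 0, 0, 0.015, 30], [0, 0, 0, 0, 0, 0, 30], [0, 0, 0, 0, 0, 0, 30], [0, 0, 0, 0, 0, 0, 30], [0, 0, 0, 0, 0, 0, 30]]

```text
time_s: 48.3
eef_pos: [0.5243, -0.0057, 0.1229]
eef_rot: [-0.0, 0.981, -0.193, -0.0]
wrist_force: [2.4, 3.7, 3.0]
opening: 0.478
grasp_force: 62.8
```

```bash
python3 st.py 524.3 -5.8 123.3
```

```text
t 48.3 q [-0.238  0.196  1.826  0.     1.119  1.721] p [524.31  -5.65 122.94] F [2.44 3.74 3.  ] T [ 0.687 -0.642  0.158] op 40.81 g 62.8
yaw -22.25 tool z [-0.e+00  2.e-04 -1.e+00]
d tool mm [ 0.05  0.14 -0.36]
```

Request:
jog_arm:
  series:
    - [[0, 0, 0, 0, 0, 0.015, 30], [0, 0, 0, 0, 0, 0.015, 30], [0, 0, 0, 0, 0, 0.015, 30], [0, 0, 0, 0, 0, 0.015, 30], [0, 0, 0, 0, 0, 0.015, 30], [0, 0, 0, 0, 0, 0, 30], [0, 0, 0, 0, 0, 0, 30], [0, 0, 0, 0, 0, 0, 30], [0, 0, 0, 0, 0, 0, 30], [0, 0, 0, 0, 0, 0, 30]]

```text
time_s: 49.3
eef_pos: [0.5243, -0.0057, 0.1229]
eef_rot: [-0.0, 0.973, -0.23, -0.0]
wrist_force: [4.6, 3.3, 0.4]
opening: 0.476
grasp_force: 62.8
```

```bash
python3 st.py 524.3 -5.8 123.3
```

```text
t 49.3 q [-0.238  0.196  1.826  0.     1.119  1.796] p [524.29  -5.68 122.87] F [4.63 3.32 0.41] T [ 0.781 -0.816  0.252] op 40.65 g 62.8
yaw -26.55 tool z [-1.e-04  2.e-04 -1.e+00]
d tool mm [ 0.07  0.1  -0.43]
```

Request:
jog_arm:
  series:
    - [[0, 0, 0, 0, 0, 0, 45], [0, 0, 0, 0, 0, 0, 55], [0, 0, 0, 0, 0, 0, 70], [0, 0, 0, 0, 0, 0, 75], [0, 0, 0, 0, 0, 0, 75], [0, 0, -5, 0, 0, 0, 75], [0, 0, -15, 0, 0, 0, 75], [0, 0, -20, 0, 0, 0, 75], [0, 0, -25, 0, 0, 0, 75], [0, 0, -25, 0, 0, 0, 75]]

```text
time_s: 50.3
eef_pos: [0.5241, -0.0057, 0.2141]
eef_rot: [0.0, 0.973, -0.23, -0.0]
wrist_force: [0.8, -0.1, -0.7]
opening: 0.879
grasp_force: 0.0
```

Request:
jog_arm:
  series:
    - [[0, 0, -20, 0, 0, 0, 75], [0, 0, -20, 0, 0, 0, 75], [0, 0, -15, 0, 0, 0, 75], [0, 0, -10, 0, 0, 0, 75], [0, 0, 0, 0, 0, 0, 75], [0, 0, 0, 0, 0, 0, 75], [0, 0, 0, 0, 0, 0, 75], [0, 0, 0, 0, 0, 0, 75], [0, 0, 0, 0, 0, 0, 75], [0, 0, 0, 0, 0, 0, 75]]

```text
time_s: 51.3
eef_pos: [0.5242, -0.0057, 0.2776]
eef_rot: [-0.0, 0.973, -0.23, -0.0]
wrist_force: [-0.9, -0.6, -0.5]
opening: 0.878
grasp_force: 0.0
```

```bash
python3 st.py;  python3 - <<'E'
from bench import ctrl
import cv2
c=ctrl.camera("scene")
cv2.imwrite("pics/s5.png",cv2.resize(c["frame"][90:230,200:370],None,fx=4,fy=4,interpolation=cv2.INTER_CUBIC))
E
```

```text
t 51.3 q [-0.238  0.03   1.678  0.     1.435  1.796] p [524.17  -5.72 277.59] F [-0.87 -0.61 -0.52] T [0.008 0.007 0.009] op 75.0 g 0.0
yaw -26.54 tool z [-7.e-04  2.e-04 -1.e+00]
```

View pics/s5.png

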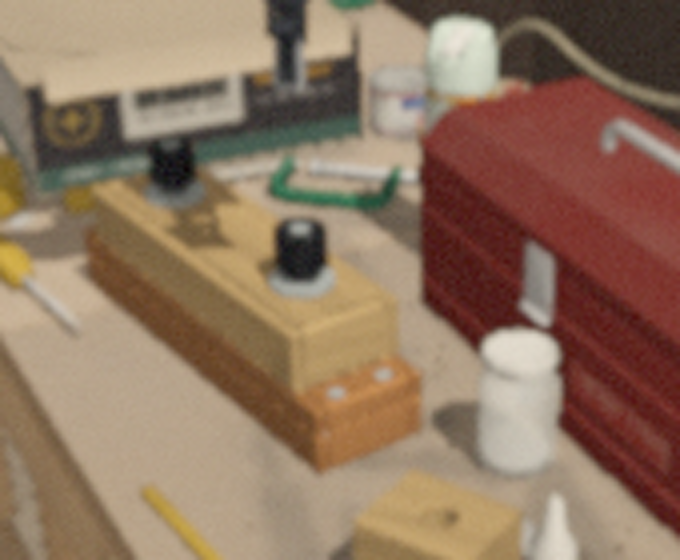

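The loose screw stands home with its flange on the wood at crop (302,280), like the other at (172,190). The jar and the bottle have not moved and the gripper is clear.

```bash
python3 -c "
from bench import ctrl
print(ctrl.hand_in())"
```

```text
the job is handed in; nothing more can be done
None
```

The screw is in the nut, run clockwise until its flange rests on the wood and snug at about 0.25 N m at the wrist; the gripper is clear, the bottle and jar were left alone, and the job was handed in at about 51 s (no verdict was returned).

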